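Shut the pitcher lid and snap its clip over

TASK

Close up the stainless pitcher for the table: push its open lid down with your fingertips until it is fully shut, and then push the clip lever on the rim over, past its middle, so that it snaps down across the lid and stays there. Only touch and push: leave the pitcher standing where it is, do not pick anything up, and do not disturb the other things on the board.

Things in the scene. Friction and masses are not known exactly. Their poses are not given: they have to be found in the camera images.
- pitcher: Loose stainless pitcher, about 1.3 kg, 130 mm tall to the rim, 124 mm wide at the foot, 112 at the rim, on the 20 mm teak board. Origin: centre of its underside. Its z is up; carrying handle (out to 104 mm from the axis, 25 to 118 mm up) and lid hinge on its +y side, clip on its -y side, pouring lip on its -x side. It slides or tips if pushed beyond about 5 N at the rim.
- lid_hinge (a point): Point on the lid's hinge axis, fixed to the pitcher at (0, 64, 130) mm in the pitcher's frame. The axis is parallel to the pitcher's x.
- lid (a joint): Angle (rad) of the lid, a flat round steel disc 114 mm across, 5 mm thick. 0 = fully shut, flat on the rim, its upper face then 136 mm above the pitcher's underside; 1.57 = standing straight up above the hinge; at most 1.95. It starts open, at 1.2 to 1.8. A stiff hinge keeps it where it is left; about 1 N near the free edge, square to the disc, moves it.
- lid_edge (a point): Point in mid thickness of the lid by its free edge (120 mm from the hinge axis, opposite the hinge).
- clip_pivot (a point): Point on the clip lever's pivot axis, fixed to the pitcher at (0, -66, 144) mm in the pitcher's frame. The axis is parallel to the pitcher's x.
- clip (a joint): Angle (rad) of the clip lever, a steel strap 16 mm wide ending in a crossbar 36 mm long, 12 mm thick. 0 (start) = open, leaning outward (pitcher -y) 25 degrees from upright; 0.44 = upright; 2.01 = snapped over, level across the shut lid, over the pitcher's axis. A spring drives it to either end, dead centre at about 0.65; about 1.5 N inward at the crossbar starts it.
- clip_tip (a point): Centre of the clip lever's crossbar, 55 mm from the pivot; open, it is 89 mm from the pitcher's axis on the -y side and 194 mm above the pitcher's underside.
- juicer: Bystander: loose clear glass juicer bowl with a fluted cone in its middle, 140 mm wide, 67 mm tall, with a small handle. Origin: centre of its underside.
- spoon: Bystander: loose slotted steel serving spoon, about 290 mm long and 54 mm wide, lying flat. Origin: underside, half-way along it.
- dish: Bystander: small loose terracotta dish, 96 mm wide, 30 mm tall. Origin: centre of its underside.
- tumbler: Bystander: loose clear glass tumbler, 72 mm wide, 95 mm tall. Origin: centre of its underside.
- jar: Bystander: loose amber glass jar with a steel cap, 72 mm wide, 100 mm tall. Origin: centre of its underside.

How it is judged:
By the outcome, as a careful person would: the job done as asked, in the order asked, and still so for the second after the job is handed in, with the robot touching nothing.
It also fails if it takes over 48 s, if anything falls off the work surface, if the arm or the gripper's body presses on something with over 40 N, if the wrist force passes 120 N, or if a joint passes its speed limit or range.

ROBOT

A 6-joint arm with a two-finger parallel gripper is mounted at the origin on the work surface. World frame = base frame: x ahead of the robot, y to its left, z up, the work surface at z = 0. Lengths are in m, angles in rad, forces in N, time in s.
With the tool pointing down it reaches from about 0.375 to 0.9 m from the base axis. Payload 3.1 kg.
Tool frame: the origin (TCP) lies midway between the tips of the shut fingers; the grasp point (between the pads) lies 19 mm behind it (manip.grasp_offset is the distance from the TCP to the grasp point, in m); z points along the fingers, y is the line along which they close (so a half turn about z gives the same grasp; the last joint's range is limited). The gripper opens to 85 mm and grips with 20 to 120 N. Pads are 22 mm wide; open, the fingers measure 114 mm over their backs; the gripper's body (76 mm by 85 mm) begins 54 mm behind the grasp point. The pads swing forward as they close: fully open they stand 13 mm farther back than shut.
Start: joints at [-1.409, 0.527, 1.433, -0, 1.181, -0.178], TCP at [0.209, -0.589, 0.231] pointing down, gripper open.
Joint ranges: [-3.08, 3.08], [-0.75, 2.2], [0.22, 2.44], [-1.43, 4.57], [0, 2.65], [-2.85, 2.85]. Speed limits (rad/s): [2.79, 2.79, 3.14, 3.14, 3.14, 3.14].

INTERFACE

Orientations are given as a unit quaternion [x, y, z, w].
In Python, from station import sensors, cams, order, manip gives the robot as it stands.
- The arm moves only by the tool move_arm, never from a script. Its argument "targets" is a list of rows, each an object of numbers: "dx", "dy", "dz": the shift along the world's x, y, z normalised to -1 to 1, where 1 is 25 mm; "rx", "ry", "rz": the turn, a rotation vector about the world's x, y, z normalised to -1 to 1, where 1 is 30 degrees. A call has exactly 10 rows; each row shifts and turns the commanded pose from where the row before left it; what a row does not reach is not made up. A row lasts 1/8 s, in which the tool goes at most 62.5 mm and 10.7 degrees, less where a joint would pass 70% of its speed; a pose out of reach is approached as far as the arm can. A call with a number of a shift or a turn outside -1 to 1 is refused whole. A call with a gripper value outside its range is refused whole. "claw" is the opening in per cent of the stroke, from 0 (shut) to 100 (fully open), set as the call begins (left out, the last holds). The fingers move at their own pace and stop on an object; "newtons" is the grip in N (left out, the last holds). Time passes only in rows, so rows that do not move let the fingers close, or fill a call up. It gives the time, the measured TCP pose, the force, the opening and the grip force at its end, in the units of the state.
- sensors.sense(): the state, without advancing time (a new reading comes with each control period).
- cams.snapshot(name): name is "scene" or "side" or "wrist"; returns the picture (384x512x3 uint8, red, green, blue); there is no depth.
- cams.camera_model(name): a dict with "fx", "fy", "cx", "cy" (pixels), "extrinsics" (4x4, takes a point from world to camera coordinates). Camera axes: x right, y down, z forward; pixel columns grow to the right and rows downward; lengths in m; the calibration is good to about 2 mm. A picture is of the moment at which its call begins: read the wrist's pose just before it. camera_model takes no time and is no camera call; for the wrist camera it gives the pose at the moment of the call.
- order.sign_off(): hands the job in; it is judged then, once.
The state is a dict: "t": time; "q": joint angles; "qd": joint speeds; "tau": joint torques, N m; "tcp_pos": TCP position; "tool_rot": TCP orientation; "force": force on the tool from outside, world axes, zero at the start; "ft_torque": the same for the moment, N m; "finger_gap": opening from 0.0 (shut) to 1.0 (fully open); "gripper_force": force on a finger pad.
Only numpy, scipy, OpenCV 4.12 (cv2) and the standard library are available. Lean on these libraries where they do the work, as an engineer would, in place of code of your own. Each camera call takes 0.05 s, during which the arm holds its last target. There are 200 camera calls.

## Working session

There is one attempt and no reset: what is moved stays moved. The work goes in short steps, Python scripts to look and compute and a tool call to move; the robot and the scene stay as the last step left them, time stands still between calls to the robot, and variables do not carry over. Pictures are saved under pics/ and viewed, at most 10 in all, crops included, and the job is handed in when it is done.

Besides the shell and the picture viewer there is one more tool, called after "Request:" as name([rows], argument=value, ...), one row to a line, values as JSON. move_arm: Moves the arm, as the interface text tells. Scaled input: -1 to 1 covers 25 mm each way for a shift and 30 degrees each way for a turn. Its arguments: {"type":"object","properties":{"targets":{"type":"array"},"claw":{"type":"number"},"newtons":{"type":"number"}},"required":["targets"]}

```bash
mkdir -p pics; python3 - <<'E'
from station import sensors, cams
import cv2, numpy as np
np.set_printoptions(precision=4,suppress=True)
ims=[]
for n in ("scene","side"):
    im=cams.snapshot(n)[:,:,::-1].copy(); cv2.imwrite(f"pics/{n}0.png",im)
    cv2.imwrite(f"pics/{n}0b.png",cv2.resize(im,(800,600)))
    m=cams.camera_model(n); print(n,m['fx'],m['fy'],m['cx'],m['cy']); print(np.array(m['extrinsics']))
s=sensors.sense(); print({k:s[k] for k in('t','tcp_pos','tool_rot','finger_gap')})
E
```

```text
scene 416.0889427629395 416.0889427629395 257.35462207016366 190.59197925475777
[[-0.3305  0.9438  0.0085  0.1879]
 [ 0.6867  0.2466 -0.6838 -0.2788]
 [-0.6474 -0.2202 -0.7296  1.525 ]
 [ 0.      0.      0.      1.    ]]
side 387.0066794680001 387.0066794680001 261.5884693130138 185.38462986041674
[[-0.8063 -0.5914 -0.013   0.4772]
 [-0.2975  0.4244 -0.8552  0.3127]
 [ 0.5113 -0.6857 -0.5181  0.9622]
 [ 0.      0.      0.      1.    ]]
{'t': 0.1, 'tcp_pos': array([ 0.2088, -0.5884,  0.2304]), 'tool_rot': array([ 0.9855,  0.1696,  0.    , -0.001 ]), 'finger_gap': 1.0001662450308544}
```

View pics/scene0b.png

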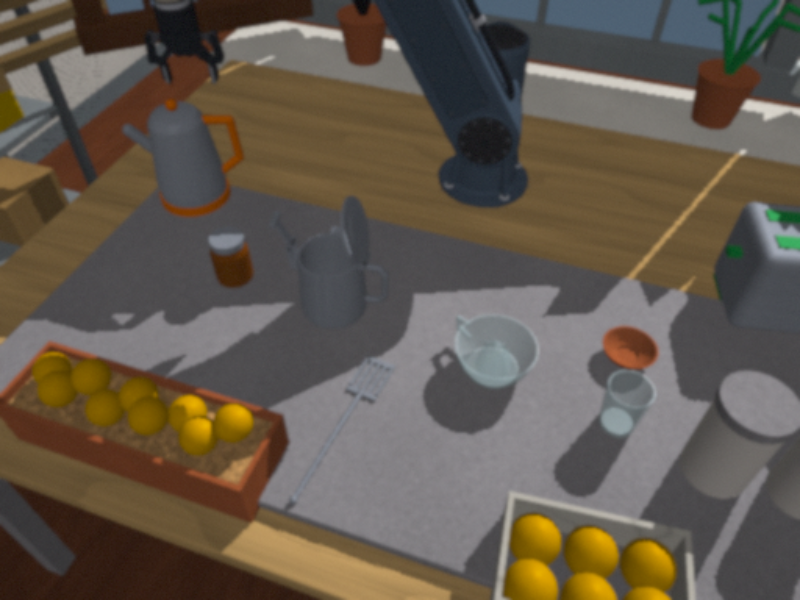

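View pics/side0b.png

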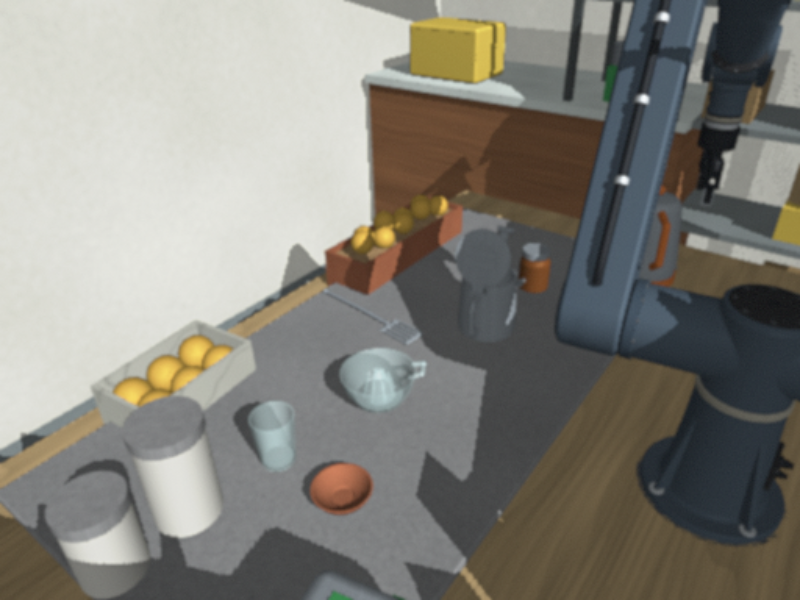

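The scene view shows the pitcher at about (332,280), with the lid standing up at (355,235), the clip at (285,232), the handle on the right and the jar at (232,260). The side view has the pitcher at (487,290), with the lid facing the camera. I'll zoom both into one picture.

```bash
python3 - <<'E'
import cv2, numpy as np
a=cv2.imread("pics/scene0.png")[115:215,165:265]; b=cv2.imread("pics/side0.png")[138:238,265:365]
f=lambda i:cv2.convertScaleAbs(cv2.resize(i,(400,400),interpolation=cv2.INTER_CUBIC),alpha=1.6,beta=0)
cv2.imwrite("pics/zoom0.png",np.hstack([f(a),f(b)]))
E
```

```text
(no output)
```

View pics/zoom0.png

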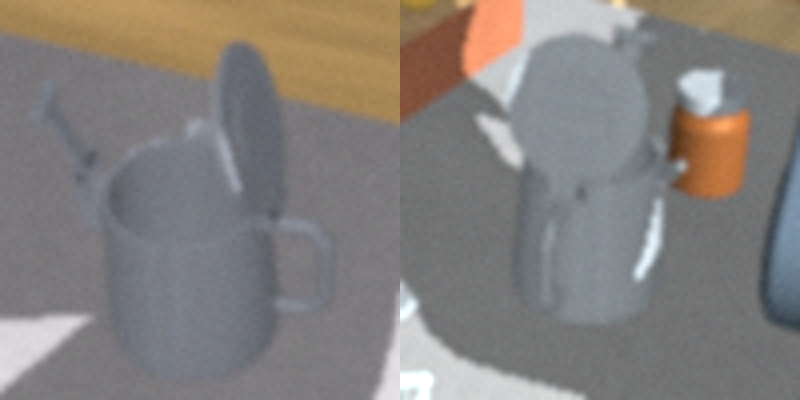

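```bash
cat > h.py <<'E'
import numpy as np
from scipy.optimize import least_squares
from station import cams, sensors
np.set_printoptions(precision=4,suppress=True)
def proj(n,P):
    m=cams.camera_model(n);E=np.array(m['extrinsics']);c=E[:3,:3]@np.asarray(P)+E[:3,3]
    return np.array([m['fx']*c[0]/c[2]+m['cx'],m['fy']*c[1]/c[2]+m['cy']])
def tri(obs):
    r=least_squares(lambda P:np.concatenate([proj(n,P)-u for n,u in obs]),[0.5,-0.1,0.2]);return r.x,np.abs(r.fun).max()
def plane(n,u,z):
    m=cams.camera_model(n);E=np.array(m['extrinsics']);R=E[:3,:3];o=-R.T@E[:3,3]
    d=R.T@[(u[0]-m['cx'])/m['fx'],(u[1]-m['cy'])/m['fy'],1];return o+d*(z-o[2])/d[2]
E
python3 - <<'E'
from h import *
S=lambda x,y:np.array([x/4+165,y/4+115]); D=lambda x,y:np.array([(x-400)/4+265,y/4+138])
clip=tri([("scene",S(43,103)),("side",D(632,40))]);print("clip",clip)
lc=tri([("scene",S(250,128)),("side",D(580,108))]);print("lidc",lc)
print("hinge",tri([("scene",S(268,215)),("side",D(580,190))]))
print("rim c",plane("scene",S(185,188),.15), "handle",plane("scene",S(330,265),.09))
# point fit: pose x,y,yaw,lid angle
def pts(p):
    x,y,w,a=p;c,s=np.cos(w),np.sin(w);T=lambda q:np.array([x+c*q[0]-s*q[1],y+s*q[0]+c*q[1],.02+q[2]])
    return T((0,-.089,.194)),T((0,.064-.063*np.cos(a),.1325+.063*np.sin(a))),T((0,.104,.075)),T((0,0,.13))
def f(p):
    k,l,h,r=pts(p)
    return np.concatenate([proj("scene",k)-S(43,103),proj("side",k)-D(632,40),proj("scene",l)-S(250,128),proj("side",l)-D(580,108),proj("scene",h)-S(330,265),proj("scene",r)-S(187,190)])
r=least_squares(f,[.5,-.15,0,1.5]);print(r.x,r.fun)
E
```

```text
clip (array([ 0.5153, -0.247 ,  0.2106]), np.float64(0.39026630743492774))
lidc (array([ 0.4894, -0.1124,  0.2106]), np.float64(0.5102013228650719))
hinge (array([ 0.4862, -0.1064,  0.1368]), np.float64(1.8899546854059963))
rim c [ 0.4993 -0.1579  0.15  ] handle [ 0.4795 -0.0611  0.09  ]
[ 0.5002 -0.1585  0.1787  1.3088] [ 0.2045 -0.3918  0.0467 -1.2622 -0.348  -0.7176 -1.1862 -0.395   1.4113
 -0.3079 -0.817  -0.3347]
```

Request:
move_arm([
  {"dz": 1, "rz": -0.1},
  {"dz": 1, "rz": -0.1},
  {"dz": 1, "rz": -0.11},
  {"dz": 1},
  {"dx": 0.5, "dy": 1, "dz": 0.8},
  {"dx": 0.5, "dy": 1, "dz": 0.8},
  {"dx": 0.5, "dy": 1},
  {"dx": 0.5, "dy": 1},
  {"dx": 0.5, "dy": 1},
  {"dx": 0.5, "dy": 1},
], claw=0)

```text
schema error: expected keys dx, dy, dz, rx, ry, rz
```

Request:
move_arm([
  {"dx": 0.55, "dy": 1},
  {"dx": 0.55, "dy": 1},
  {"dx": 0.55, "dy": 1},
  {"dx": 0.55, "dy": 1},
  {"dx": 0.55, "dy": 1},
  {"dx": 0.55, "dy": 1},
  {"dx": 0.55, "dy": 1},
  {"dx": 0.55, "dy": 1},
  {"dx": 0.55, "dy": 1},
  {"dx": 0.55, "dy": 1},
])

```text
schema error: expected keys dx, dy, dz, rx, ry, rz
```

```bash
python3 - <<'E'
from h import *
w=.1787;o=np.array([.5002,-.1585])
for a in (1.31,1.2,1.05,.9,.7,.5,.3,.15,0):
    # contact on upper face r=90mm from hinge
    r=.09;y=.064-r*np.cos(a)+.006*np.sin(a);z=.02+.133+r*np.sin(a)+.003*np.cos(a);print(a,o+y*np.array([-np.sin(w),np.cos(w)]),z)
print("jar",plane("scene",(228/1.5625,240/1.5625),.12))
E
```

```text
1.31 [ 0.4919 -0.1127] 0.24073019574274407
1.2 [ 0.4936 -0.1221] 0.23797059100048037
1.05 [ 0.4959 -0.1345] 0.23256080344713673
0.9 [ 0.4979 -0.1459] 0.2253642517712855
0.7 [ 0.5004 -0.1595] 0.21327411841324567
0.5 [ 0.5024 -0.1704] 0.19878104616004938
0.3 [ 0.5038 -0.1784] 0.18246282806689737
0.15 [ 0.5045 -0.1822] 0.16941574515643207
0 [ 0.5048 -0.1841] 0.156
jar [ 0.5014 -0.363   0.12  ]
```

All keys are required in every row, so I'm resending the first move.

Request:
move_arm([
  {"dx": 0, "dy": 0, "dz": 1, "rx": 0, "ry": 0, "rz": -0.1},
  {"dx": 0, "dy": 0, "dz": 1, "rx": 0, "ry": 0, "rz": -0.1},
  {"dx": 0, "dy": 0, "dz": 1, "rx": 0, "ry": 0, "rz": -0.11},
  {"dx": 0, "dy": 0, "dz": 1, "rx": 0, "ry": 0, "rz": 0},
  {"dx": 0.5, "dy": 1, "dz": 0.8, "rx": 0, "ry": 0, "rz": 0},
  {"dx": 0.5, "dy": 1, "dz": 0.8, "rx": 0, "ry": 0, "rz": 0},
  {"dx": 0.5, "dy": 1, "dz": 0, "rx": 0, "ry": 0, "rz": 0},
  {"dx": 0.5, "dy": 1, "dz": 0, "rx": 0, "ry": 0, "rz": 0},
  {"dx": 0.5, "dy": 1, "dz": 0, "rx": 0, "ry": 0, "rz": 0},
  {"dx": 0.5, "dy": 1, "dz": 0, "rx": 0, "ry": 0, "rz": 0},
], claw=0)

```text
t: 1.35
tcp_pos: [0.2844, -0.4376, 0.371]
tool_rot: [0.996, 0.089, -0.0, -0.0]
force: [0.2, 0.2, 0.1]
finger_gap: -0.004
gripper_force: 0.0
```

Request:
move_arm([
  {"dx": 0.54, "dy": 0.97, "dz": 0, "rx": 0, "ry": 0, "rz": 0},
  {"dx": 0.54, "dy": 0.97, "dz": 0, "rx": 0, "ry": 0, "rz": 0},
  {"dx": 0.54, "dy": 0.97, "dz": 0, "rx": 0, "ry": 0, "rz": 0},
  {"dx": 0.54, "dy": 0.97, "dz": 0, "rx": 0, "ry": 0, "rz": 0},
  {"dx": 0.54, "dy": 0.97, "dz": 0, "rx": 0, "ry": 0, "rz": 0},
  {"dx": 0.54, "dy": 0.97, "dz": 0, "rx": 0, "ry": 0, "rz": 0},
  {"dx": 0.54, "dy": 0.97, "dz": 0, "rx": 0, "ry": 0, "rz": 0},
  {"dx": 0.54, "dy": 0.97, "dz": 0, "rx": 0, "ry": 0, "rz": 0},
  {"dx": 0.54, "dy": 0.97, "dz": 0, "rx": 0, "ry": 0, "rz": 0},
  {"dx": 0.54, "dy": 0.97, "dz": 0, "rx": 0, "ry": 0, "rz": 0},
])

```text
t: 2.6
tcp_pos: [0.4191, -0.1951, 0.3711]
tool_rot: [0.996, 0.089, -0.0, -0.0]
force: [-0.1, -0.6, 0.1]
finger_gap: -0.002
gripper_force: 0.0
```

Request:
move_arm([
  {"dx": 0.54, "dy": 0.97, "dz": 0, "rx": 0, "ry": 0, "rz": 0},
  {"dx": 0.54, "dy": 0.97, "dz": 0, "rx": 0, "ry": 0, "rz": 0},
  {"dx": 0.54, "dy": 0.97, "dz": 0, "rx": 0, "ry": 0, "rz": 0},
  {"dx": 0.54, "dy": 0.97, "dz": 0, "rx": 0, "ry": 0, "rz": 0},
  {"dx": 0.54, "dy": 0.97, "dz": 0, "rx": 0, "ry": 0, "rz": 0},
  {"dx": 0, "dy": 0, "dz": -1, "rx": 0, "ry": 0, "rz": 0},
  {"dx": 0, "dy": 0, "dz": -1, "rx": 0, "ry": 0, "rz": 0},
  {"dx": 0, "dy": 0, "dz": -1, "rx": 0, "ry": 0, "rz": 0},
  {"dx": 0, "dy": 0, "dz": -1, "rx": 0, "ry": 0, "rz": 0},
  {"dx": 0, "dy": 0, "dz": -1, "rx": 0, "ry": 0, "rz": 0},
])

```text
t: 3.85
tcp_pos: [0.4861, -0.0748, 0.2454]
tool_rot: [0.996, 0.089, -0.0, -0.0]
force: [-0.4, -0.1, 0.2]
finger_gap: -0.0
gripper_force: 0.0
```

```bash
cat > look.py <<'E'
import sys,cv2,numpy as np
from station import cams,sensors
a=cams.snapshot("scene")[100:220,150:270,::-1]; b=cams.snapshot("side")[118:238,255:375,::-1]
f=lambda i:cv2.convertScaleAbs(cv2.resize(i.copy(),(400,400),interpolation=cv2.INTER_CUBIC),alpha=1.6)
cv2.imwrite(f"pics/{sys.argv[1]}.png",np.hstack([f(a),f(b)]));s=sensors.sense();print(s['t'],s['tcp_pos'],s['force'])
E
python3 look.py z1
```

```text
3.95 [ 0.48423067 -0.07413249  0.24381576] [-1.68232063 -0.60030918  0.01170416]
```

View pics/z1.png

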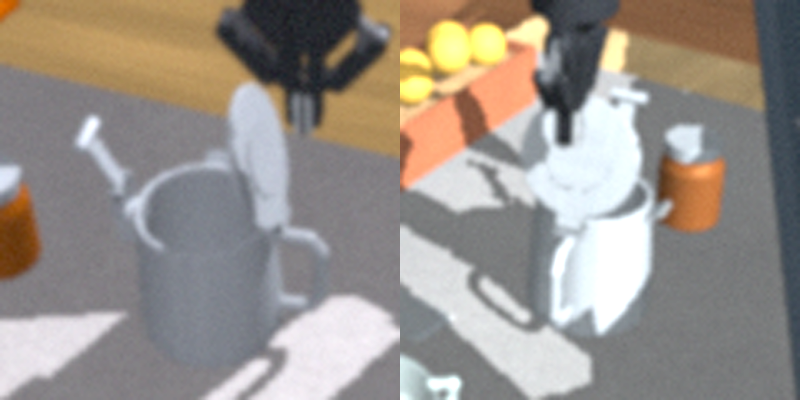

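The shut fingertips are behind the lid, at (303,125) in the scene half and (565,140) over the lid disc in the side half. Next I push the lid along its arc.

Request:
move_arm([
  {"dx": 0.09, "dy": -0.5, "dz": 0, "rx": 0, "ry": 0, "rz": 0},
  {"dx": 0.09, "dy": -0.5, "dz": 0, "rx": 0, "ry": 0, "rz": 0},
  {"dx": 0.04, "dy": -0.23, "dz": -0.11, "rx": 0, "ry": 0, "rz": 0},
  {"dx": 0.04, "dy": -0.23, "dz": -0.11, "rx": 0, "ry": 0, "rz": 0},
  {"dx": 0.04, "dy": -0.23, "dz": -0.11, "rx": 0, "ry": 0, "rz": 0},
  {"dx": 0.04, "dy": -0.23, "dz": -0.11, "rx": 0, "ry": 0, "rz": 0},
  {"dx": 0.04, "dy": -0.22, "dz": -0.14, "rx": 0, "ry": 0, "rz": 0},
  {"dx": 0.04, "dy": -0.22, "dz": -0.14, "rx": 0, "ry": 0, "rz": 0},
  {"dx": 0.05, "dy": -0.28, "dz": -0.24, "rx": 0, "ry": 0, "rz": 0},
  {"dx": 0.05, "dy": -0.28, "dz": -0.24, "rx": 0, "ry": 0, "rz": 0},
])

```text
t: 5.2
tcp_pos: [0.4996, -0.1488, 0.2159]
tool_rot: [0.996, 0.089, 0.0, 0.0]
force: [-0.9, -0.8, 0.6]
finger_gap: -0.002
gripper_force: 0.3
```

```bash
python3 look.py z2
```

```text
5.3 [ 0.49928382 -0.14898766  0.21542622] [ 0.26271771 -0.27940333  0.4957585 ]
```

View pics/z2.png

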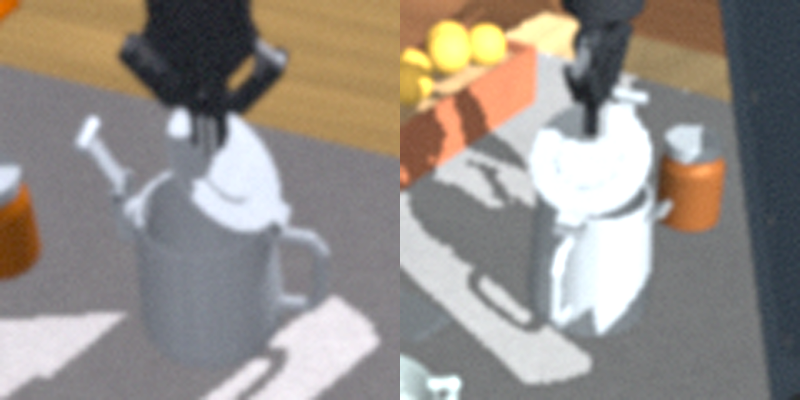

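The lid is folding inward, with its near face lit at (240,170), and the pitcher hasn't moved. I'll continue down.

Request:
move_arm([
  {"dx": 0.03, "dy": -0.18, "dz": -0.33, "rx": 0, "ry": 0, "rz": 0},
  {"dx": 0.03, "dy": -0.18, "dz": -0.33, "rx": 0, "ry": 0, "rz": 0},
  {"dx": 0.03, "dy": -0.16, "dz": -0.33, "rx": 0, "ry": 0, "rz": 0},
  {"dx": 0.03, "dy": -0.16, "dz": -0.33, "rx": 0, "ry": 0, "rz": 0},
  {"dx": 0.01, "dy": -0.08, "dz": -0.26, "rx": 0, "ry": 0, "rz": 0},
  {"dx": 0.01, "dy": -0.08, "dz": -0.26, "rx": 0, "ry": 0, "rz": 0},
  {"dx": 0, "dy": -0.04, "dz": -0.22, "rx": 0, "ry": 0, "rz": 0},
  {"dx": 0, "dy": -0.04, "dz": -0.2, "rx": 0, "ry": 0, "rz": 0},
  {"dx": 0, "dy": 0, "dz": -0.1, "rx": 0, "ry": 0, "rz": 0},
  {"dx": 0, "dy": 0, "dz": -0.04, "rx": 0, "ry": 0, "rz": 0},
])

```text
t: 6.55
tcp_pos: [0.5028, -0.1712, 0.1562]
tool_rot: [0.996, 0.089, -0.0, -0.0]
force: [-0.6, -0.8, 1.1]
finger_gap: -0.003
gripper_force: 0.2
```

Request:
move_arm([
  {"dx": 0, "dy": 0, "dz": -0.04, "rx": 0, "ry": 0, "rz": 0},
  {"dx": 0, "dy": 0, "dz": -0.04, "rx": 0, "ry": 0, "rz": 0},
  {"dx": 0, "dy": 0, "dz": -0.02, "rx": 0, "ry": 0, "rz": 0},
  {"dx": 0, "dy": 0, "dz": 0, "rx": 0, "ry": 0, "rz": 0},
  {"dx": 0, "dy": 0, "dz": 0, "rx": 0, "ry": 0, "rz": 0},
  {"dx": 0, "dy": 0, "dz": 0, "rx": 0, "ry": 0, "rz": 0},
  {"dx": 0, "dy": 0, "dz": 0, "rx": 0, "ry": 0, "rz": 0},
  {"dx": 0, "dy": 0, "dz": 0, "rx": 0, "ry": 0, "rz": 0},
  {"dx": 0, "dy": 0, "dz": 0, "rx": 0, "ry": 0, "rz": 0},
  {"dx": 0, "dy": 0, "dz": 0, "rx": 0, "ry": 0, "rz": 0},
])

```text
t: 7.8
tcp_pos: [0.5029, -0.1713, 0.1559]
tool_rot: [0.996, 0.089, 0.0, 0.0]
force: [-3.9, 1.0, 13.4]
finger_gap: 0.003
gripper_force: 6.6
```

The fingertip stopped at z = 0.156, the lid's shut height, with 13 N on it, so the lid is shut. Next: up, over the clip and down outside it.

Request:
move_arm([
  {"dx": 0, "dy": 0, "dz": 0.5, "rx": 0, "ry": 0, "rz": 0},
  {"dx": 0, "dy": 0, "dz": 1, "rx": 0, "ry": 0, "rz": 0},
  {"dx": 0, "dy": 0, "dz": 1, "rx": 0, "ry": 0, "rz": 0},
  {"dx": 0, "dy": 0, "dz": 1, "rx": 0, "ry": 0, "rz": 0},
  {"dx": 0, "dy": 0, "dz": 1, "rx": 0, "ry": 0, "rz": 0},
  {"dx": 0, "dy": 0, "dz": 1, "rx": 0, "ry": 0, "rz": 0},
  {"dx": 0.17, "dy": -0.96, "dz": 0, "rx": 0, "ry": 0, "rz": 0},
  {"dx": 0.17, "dy": -0.96, "dz": 0, "rx": 0, "ry": 0, "rz": 0},
  {"dx": 0.17, "dy": -0.96, "dz": 0, "rx": 0, "ry": 0, "rz": 0},
  {"dx": 0.17, "dy": -0.96, "dz": 0, "rx": 0, "ry": 0, "rz": 0},
])

```text
t: 9.05
tcp_pos: [0.5198, -0.2694, 0.2901]
tool_rot: [0.996, 0.089, -0.001, -0.001]
force: [0.7, 0.5, -1.1]
finger_gap: -0.001
gripper_force: 0.0
```

Request:
move_arm([
  {"dx": 0.17, "dy": -0.96, "dz": 0, "rx": 0, "ry": 0, "rz": 0},
  {"dx": 0, "dy": 0, "dz": -0.8, "rx": 0, "ry": 0, "rz": 0},
  {"dx": 0, "dy": 0, "dz": -0.8, "rx": 0, "ry": 0, "rz": 0},
  {"dx": 0, "dy": 0, "dz": -0.8, "rx": 0, "ry": 0, "rz": 0},
  {"dx": 0, "dy": 0, "dz": -0.7, "rx": 0, "ry": 0, "rz": 0},
  {"dx": 0, "dy": 0, "dz": 0, "rx": 0, "ry": 0, "rz": 0},
  {"dx": 0, "dy": 0, "dz": 0, "rx": 0, "ry": 0, "rz": 0},
  {"dx": 0, "dy": 0, "dz": 0, "rx": 0, "ry": 0, "rz": 0},
  {"dx": 0, "dy": 0, "dz": 0, "rx": 0, "ry": 0, "rz": 0},
  {"dx": 0, "dy": 0, "dz": 0, "rx": 0, "ry": 0, "rz": 0},
])

```text
t: 10.3
tcp_pos: [0.5243, -0.2913, 0.2143]
tool_rot: [0.996, 0.089, 0.0, 0.0]
force: [-0.4, 0.1, 0.1]
finger_gap: -0.002
gripper_force: 0.0
```

```bash
python3 look.py z3
```

```text
10.4 [ 0.52425531 -0.29123399  0.21406623] [-0.34388866 -0.23686519 -0.39780603]
```

View pics/z3.png

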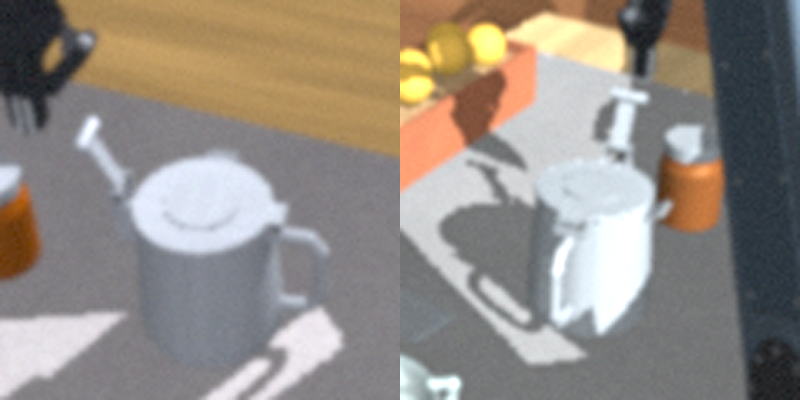

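The lid lies flat at (205,205). The clip is still open with its crossbar at (88,130), and the fingertips are outside it at (30,128). Now I push the clip inward.

Request:
move_arm([
  {"dx": -0.07, "dy": 0.39, "dz": -0.2, "rx": 0, "ry": 0, "rz": 0},
  {"dx": -0.07, "dy": 0.39, "dz": -0.2, "rx": 0, "ry": 0, "rz": 0},
  {"dx": -0.04, "dy": 0.24, "dz": 0, "rx": 0, "ry": 0, "rz": 0},
  {"dx": -0.04, "dy": 0.24, "dz": 0, "rx": 0, "ry": 0, "rz": 0},
  {"dx": -0.04, "dy": 0.24, "dz": 0, "rx": 0, "ry": 0, "rz": 0},
  {"dx": -0.04, "dy": 0.24, "dz": 0, "rx": 0, "ry": 0, "rz": 0},
  {"dx": -0.04, "dy": 0.24, "dz": 0, "rx": 0, "ry": 0, "rz": 0},
  {"dx": -0.04, "dy": 0.24, "dz": 0, "rx": 0, "ry": 0, "rz": 0},
  {"dx": -0.04, "dy": 0.24, "dz": 0, "rx": 0, "ry": 0, "rz": 0},
  {"dx": -0.04, "dy": 0.24, "dz": 0, "rx": 0, "ry": 0, "rz": 0},
])

```text
t: 11.65
tcp_pos: [0.5125, -0.2232, 0.2037]
tool_rot: [0.996, 0.089, -0.0, -0.0]
force: [0.7, -1.1, 0.3]
finger_gap: 0.0
gripper_force: 0.0
```

```bash
python3 look.py z4
```

```text
11.75 [ 0.51236372 -0.222881    0.20372181] [-0.19019068  0.16964589  0.28706132]
```

View pics/z4.png

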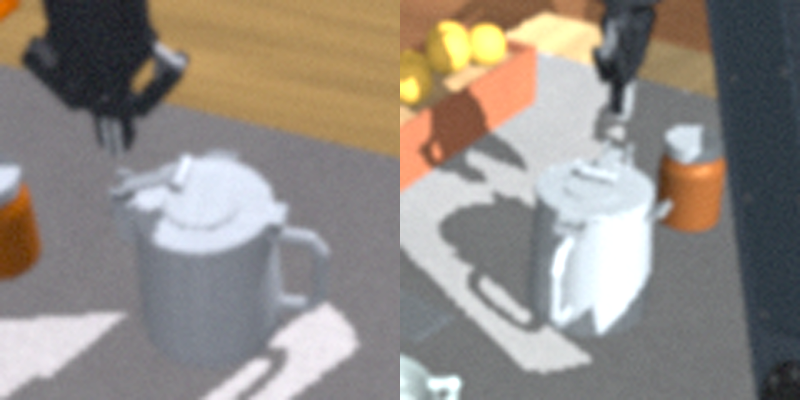

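The clip has gone over past the fingertips, with its crossbar now at (182,172) over the lid. The fingers are touching nothing. I'll back off upward and check that it is level.

Request:
move_arm([
  {"dx": 0.07, "dy": -0.4, "dz": 0, "rx": 0, "ry": 0, "rz": 0},
  {"dx": 0.07, "dy": -0.4, "dz": 0.5, "rx": 0, "ry": 0, "rz": 0},
  {"dx": 0, "dy": 0, "dz": 1, "rx": 0, "ry": 0, "rz": 0},
  {"dx": 0, "dy": 0, "dz": 1, "rx": 0, "ry": 0, "rz": 0},
  {"dx": 0, "dy": 0, "dz": 1, "rx": 0, "ry": 0, "rz": 0},
  {"dx": 0, "dy": 0, "dz": 1, "rx": 0, "ry": 0, "rz": 0},
  {"dx": 0, "dy": 0, "dz": 1, "rx": 0, "ry": 0, "rz": 0},
  {"dx": 0, "dy": 0, "dz": 0, "rx": 0, "ry": 0, "rz": 0},
  {"dx": 0, "dy": 0, "dz": 0, "rx": 0, "ry": 0, "rz": 0},
  {"dx": 0, "dy": 0, "dz": 0, "rx": 0, "ry": 0, "rz": 0},
])

```text
t: 13.0
tcp_pos: [0.5155, -0.2436, 0.34]
tool_rot: [0.996, 0.089, -0.001, -0.001]
force: [-0.8, 0.1, 0.6]
finger_gap: 0.0
gripper_force: 0.0
```

```bash
python3 look.py z5; python3 - <<'E'
from h import *
w=.1787;y=-.011;P=[.5002-y*np.sin(w)*1,-.1585+y*np.cos(w),.164]
for n,o in(("scene",(150,100)),("side",(255,118))): print(n,(proj(n,P)-o)*400/120)
E
```

```text
13.1 [ 0.51578678 -0.24357807  0.34021135] [-1.13653995  0.12705714  0.13001104]
scene [188.4569 192.9388]
side [197.7112 174.2908]
```

View pics/z5.png

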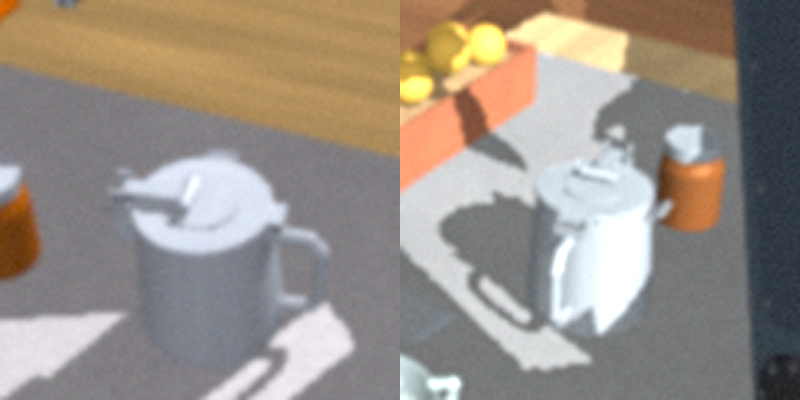

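The crossbar is now at about (187,193) in the scene half and (597,174) in the side half, matching the predicted snapped-over position. The lid is flat, and the pitcher and jar haven't moved.

```bash
python3 -c "
from station import order; print(order.sign_off())"
```

```text
the job is handed in; nothing more can be done
None
```

The lid is fully shut and the clip is snapped down across it; the pitcher and jar show no movement in the last pictures, nothing else was touched, and I handed the job in at about 13 s (limit 48 s).

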